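# Clamp a heat sink in the drilling fixture

### The arm

A 7-joint arm with a two-finger parallel gripper is mounted at the origin on a cart in front of the work surface, level with it; the furniture and walls round the work are solid. World frame = base frame: x ahead of the robot, y to its left, z up, the work surface at z = 0. Lengths are in m, angles in rad, forces in N, time in s.
With the tool pointing down it reaches from about 0.425 to 0.95 m from the base axis. Payload 4.7 kg.
Tool frame: the origin (TCP) lies at the very end of the fingers, on their centre line; the grasp point (between the pads) lies 19 mm behind it (bot.grip_point_offset is the z of the grasp point in the tool frame, in m); z points along the fingers, x is the direction in which the jaws open and shut, and the axes are right-handed (so a half turn about z gives the same grasp; the last joint's range is limited). The gripper opens to 85 mm and grips with 20 to 120 N. Pads are 22 mm wide; open, the fingers measure 114 mm over their backs; the gripper's body (76 mm by 85 mm) begins 54 mm behind the grasp point. The pads swing forward as they close: fully open they stand 13 mm farther back than shut.
Start: joints at [1.131, 0.469, -0.049, 1.532, 0.024, 1.141, -0.082], TCP at [0.27, -0.619, 0.231] pointing down, gripper open.
Joint ranges: [-2.59, 2.59], [-0.33, 1.99], [-1.39, 1.29], [0.1, 2.45], [-1.04, 4.18], [0.21, 1.99], [-2.66, 2.66]. Speed limits (rad/s): [2.57, 2.57, 3.14, 3.14, 3.14, 3.14, 3.14].

### API

Orientations are given as a unit quaternion [x, y, z, w].
In Python, from rig import bot gives the robot as it stands. The module is installed in compiled form; this text tells all that it offers.
- The arm moves only by the shell command python3 -m inch 'ROWS'. ROWS is text: rows parted by semicolons, each of 7 numbers parted by spaces: the closure, from -1 (fully open) to 1 (shut), then the shift along the tool's x, y, z in units of 30 cm (1.0 is 30 cm), then the turn, a rotation vector about the tool's x, y, z in units of pi rad (1.0 is pi rad). A call has exactly 10 rows; each row is the pose to reach, as a shift and turn from the pose commanded when the call began, along the tool's axes at that moment, turning the shorter way round; what a row does not reach only later rows make up. A row lasts 1/12 s, in which the tool goes at most 41.7 mm and 7.16 degrees, less where a joint would pass 70% of its speed; a pose out of reach is approached as far as the arm can. A call with a number of a shift or a turn outside -1 to 1 is refused whole. A call with a gripper value outside its range is refused whole. The fingers move at their own pace and stop on an object; the grip force is fixed at half the most. Time passes only in rows, so rows that repeat a pose let the fingers close, or fill a call up. It gives the time, the measured TCP pose, the force and the opening at its end, in the units of the state.
- bot.observe(): the state, without advancing time (a new reading comes with each control period).
- bot.grab_frame(name): name is "side" or "top"; returns a dict with "img" (400x640x3 uint8, blue, green, red), "z_map" (400x640 float32, m along the optical axis (not along the pixel's ray), 0 where there is no reading), "fov_y" (degrees; the focal length in pixels is half the picture's height over the tangent of half this angle, whatever the lens; pixels are square), "cx", "cy" (the principal point, pixels), "D" ([k1, k2, p1, p2, k3] as OpenCV has them; the pictures are not rectified), "camera_from_world" (4x4, takes a point from world to camera coordinates). Camera axes: x right, y down, z forward; pixel columns grow to the right and rows downward; lengths in m; the calibration is good to about 2 mm. A picture is of the moment at which its call begins.
- bot.close_job(): hands the job in, once; it reports no verdict.
The state is a dict: "t": time; "qpos": joint angles; "joint_velocities": joint speeds; "effort": joint torques, N m; "tool_pos": TCP position; "tool_rot": TCP orientation; "contact_force": force on the tool from outside, world axes, zero at the start; "wrist_torque": the same for the moment, N m; "grip_width": finger opening in m.
Only numpy, scipy, OpenCV 4.12 (cv2) and the standard library are available. Lean on these libraries where they do the work, as an engineer would, in place of code of your own. Each camera call takes 0.05 s, during which the arm holds its last target. There are 200 camera calls.

### The job

Load the longer of the two finned heat sinks into the fixture, its bare end toward the clamp, lying flat with its side tight against the fence and its end tight against the end stop, and let go of it. Then swing the toggle clamp's handle over and down past its dead point, all the way to its stop, so that the pad holds the heat sink, and let go. Leave the shorter heat sink and the other things on the bench where they are.

Things in the scene. Friction and masses are not known exactly. Their poses are not given: they have to be found in the camera images.
- fixture: Fixture screwed to the bench: dark steel plate with a fence bar, an end-stop bar and a toggle clamp. Origin at bench height, at the foot of the end-stop face, in line with the clamp. Plate: x -56 to +64 mm, y -115 to +100 mm, top at z 12 mm. Clamp cheeks: y +26 to +90 mm, x -13 to +13, up to z 64 mm. Open, the arm stands up over the end stop.
- nest (a point): Where the underside centre (origin) of the long heat sink is when seated: (0, -50, 12) mm of the fixture, on the plate's top; the sink's y axis then lies along the fixture's y. Its axes are the fixture's.
- fence_face (a point): Middle of the fence's top edge on the sink's side, at (+25, -57, 20) mm of the fixture. Bright steel bar, 10 mm thick, 8 mm above the plate, along y from -100 to -15 mm; its face looks to the fixture's -x.
- stop_face (a point): Middle of the end stop's top edge on the sink's side, at (0, 0, 20) mm of the fixture. Bright steel bar, 10 mm thick, 8 mm above the plate, along x from -23 to +23 mm; its face looks to the fixture's -y. The clamp stands behind it.
- clamp_handle (a joint): Rad of closing. Handle makes the angle 1.05 - q with the bench, leaning to the fixture's +y; open at the start (q -0.15 to +0.05). At 1.05, its solid stop, it is level, pointing to +y. Over the long sink the sprung pad resists from q 0.55 (4 to 8 N at the grip) to the dead point at q 0.90; beyond it the handle is pulled home and stays. Let go well before, it springs back. Slight friction.
- handle_pivot (a point): Axis of the handle (parallel to the fixture's x), fixed at (0, +78, 54) mm of the fixture.
- handle_grip (a point): Point on the handle's axis, 110 mm from the pivot; it moves with the handle on an arc about it. The black round rubber grip has 18 mm diameter and reaches from 48 to 130 mm from the pivot; a 12 mm rod joins it to the cheeks. Room to pinch it across the fixture's x.
- clamp_pad: Black rubber pad, 20 mm across, on the spindle at the end of the clamp arm; origin at its tip. Sprung, with the linkage about 3 N per mm; clamped, it holds with about 20 N. Closing, it comes down on the sink's land, 12 mm from the end stop. Open, it overhangs that end of the nest, above z 50 mm and up to 30 mm from the stop: lower the sink clear of it, then slide the sink in.
- long_sink: The longer heat sink, plain aluminium, 50 x 100 x 36 mm, 0.15 to 0.3 kg. Origin at the centre of its underside, y along its length. Slab 10 mm thick; lengthwise fins up to z 36 mm over the full 50 mm width from y -50 to +20 mm; the last 30 mm at +y are bare (the land). Grip it across x over the fins. Starts on the bench right of the fixture, land pointing left.
- long_sink_land (a point): Middle of the long sink's land, on top of the slab, at (0, +35, 10) mm of it: the pad presses near here.
- short_sink: The shorter heat sink, 50 x 70 x 36 mm, otherwise alike; not to be used. One sink lies nearer the robot, one farther; which is where changes.
- tape_roll: Bystander, leave it: roll of masking tape 94 x 94 x 24 mm, lying behind the fixture. Origin at the centre of its underside.
- black_tape: Bystander, leave it: roll of black tape 66 x 66 x 19 mm, in front. Origin at the centre of its underside.
- red_driver: Bystander, leave it: red screwdriver 167 mm long, lying in front of the fixture. Origin at the centre of its underside.
- meter: Bystander, leave it: multimeter 148 x 72 x 46 mm, lying behind. Origin at the centre of its underside.
- cutters: Bystander, leave it: cutters 119 mm long, lying at the left. Origin at the centre of its underside.
- spool: Bystander, leave it: spool of solder 60 x 60 x 36 mm, at the left behind the clamp. Origin at the centre of its underside.
- tin: Bystander, leave it: flat tin 64 x 97 x 22 mm, at the right behind the heat sinks. Origin at the centre of its underside.

How it is judged:
On the way:
1. the long heat sink lies flat in the nest, land toward the clamp, tight against fence and end stop, let go, while the clamp is still open (x of long_sink in the frame of fixture between -0.002 and 0.002 m and y of long_sink in the frame of fixture between -0.052 and -0.048 m and x of long_sink_land in the frame of fixture between -0.0025 and 0.0025 m and y of long_sink_land in the frame of fixture above -0.018 m and z of long_sink in the frame of fixture below 0.0135 m and angle between long_sink's own z axis and vertical below 0.03 rad and contact force between the fingers and long_sink below 0.1 N and value of joint clamp_handle below 0.45 rad), for 0.2 s.
At the end, for the whole second after the job is handed in: Handle at its stop (within 0.06 rad), past the dead point; pad pressing on the long heat sink with over 12 N; the sink flat, land toward the clamp, within 2 mm of fence and end stop and parallel to them, at rest; short sink within 20 mm and the other things within 30 mm of their places (x of long_sink in the frame of fixture between -0.002 and 0.002 m and y of long_sink in the frame of fixture between -0.052 and -0.048 m and x of long_sink_land in the frame of fixture between -0.0025 and 0.0025 m and y of long_sink_land in the frame of fixture above -0.018 m and z of long_sink in the frame of fixture below 0.0135 m and angle between long_sink's own z axis and vertical below 0.03 rad and value of joint clamp_handle above 0.99 rad and contact force between clamp_pad and long_sink above 12 N and linear speed of long_sink below 0.01 m/s); the robot touches nothing.
It fails at once if the short heat sink is moved by more than 20 mm (distance of short_sink from where it was at the start of the episode above 0.02 m).
It fails at once if another thing on the bench is moved by more than 30 mm (distance of any of tape_roll, black_tape, red_driver, meter, cutters, spool, tin from where it was at the start of the episode above 0.03 m).
It also fails if it takes over 67 s, if anything falls off the work surface, if the arm or the gripper's body presses on something with over 40 N, if the wrist force passes 120 N, or if a joint passes its speed limit or range.

## Working session

There is one attempt and no reset: what is moved stays moved. The work goes in short steps, Python scripts to look and compute and a shell command to move; the robot and the scene stay as the last step left them, time stands still between calls to the robot, and variables do not carry over. Pictures are saved under pics/ and viewed, on a budget of 10 in all, crops included, one or two more only if the job needs it, and the job is handed in when it is done.

```bash
mkdir -p pics; cat > h.py <<'E'
import numpy as np, cv2
from rig import bot
from scipy.spatial.transform import Rotation as R
def shot(n):
    f=bot.grab_frame(n); h=f["img"].shape[0]
    fl=h/2/np.tan(np.radians(f["fov_y"])/2)
    K=np.array([[fl,0,f["cx"]],[0,fl,f["cy"]],[0,0,1]])
    return f,K
def cloud(f,K):
    z=f["z_map"];h,w=z.shape
    uv=np.stack(np.meshgrid(np.arange(w),np.arange(h)),-1).reshape(-1,1,2).astype(np.float64)
    n=cv2.undistortPoints(uv,K,np.array(f["D"])).reshape(h,w,2)
    c=np.dstack([n[...,0]*z,n[...,1]*z,z,np.ones_like(z)])
    W=c@np.linalg.inv(f["camera_from_world"]).T
    W=W[...,:3]; W[z==0]=np.nan
    return W
def proj(f,K,P):
    T=f["camera_from_world"]
    return cv2.projectPoints(np.array(P,float).reshape(-1,3),cv2.Rodrigues(T[:3,:3])[0],T[:3,3],K,np.array(f["D"]))[0].reshape(-1,2)
E
python3 - <<'E'
from h import *
for n in("top","side"):
    f,K=shot(n); cv2.imwrite(f"pics/{n}0.png",f["img"]); np.savez(f"{n}0.npz",W=cloud(f,K),img=f["img"])
    print(n,np.linalg.inv(f["camera_from_world"])[:3].round(3).tolist(),K[0,0],f["D"],(f["z_map"]>0).mean())
print(bot.observe())
E
```

```text
top [[0.018, -0.996, 0.091, 0.467], [-1.0, -0.018, 0.004, -0.075], [-0.002, -0.091, -0.996, 1.096]] 442.08248016474494 [-0.09360881  0.          0.          0.          0.        ] 0.99631640625
side [[-0.922, 0.252, -0.295, 0.848], [0.388, 0.62, -0.682, 0.656], [0.011, -0.743, -0.669, 0.844]] 370.3920632799577 [-0.08656699  0.          0.          0.          0.        ] 0.9960390625
{'t': 0.1, 'qpos': array([ 1.13110578,  0.46935969, -0.04857985,  1.5335571 ,  0.02411527,
        1.14101492, -0.08229892]), 'joint_velocities': array([ 1.96346852e-03, -2.07755479e-03,  3.29276991e-04, -2.22633412e-03,
       -1.88193158e-03, -3.93601607e-05,  3.91369623e-04]), 'effort': array([ 1.48371069e-03, -5.11515176e+01, -4.66073595e-02, -2.38391376e+01,
        1.07998578e-02,  4.33040856e-03,  1.28331905e-06]), 'tool_pos': array([ 0.26934331, -0.6183664 ,  0.23037442]), 'tool_rot': array([ 8.36466942e-01, -5.48016685e-01, -7.54788281e-04, -4.45589544e-04]), 'contact_force': array([-0.4357069 , -0.82464011, -0.08729234]), 'wrist_torque': array([ 0.00540495,  0.00459712, -0.02873304]), 'grip_width': 0.08592526969471469}
```

View pics/top0.png

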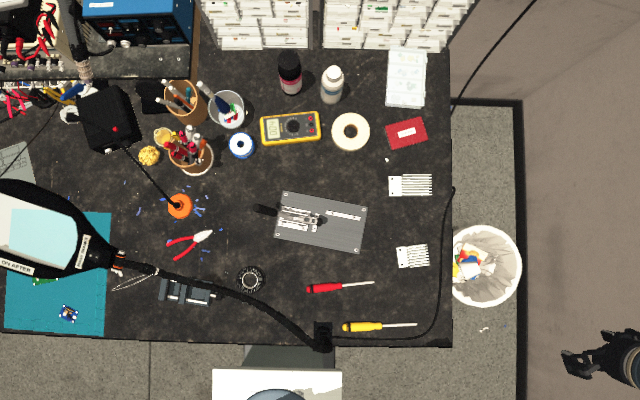

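View pics/side0.png

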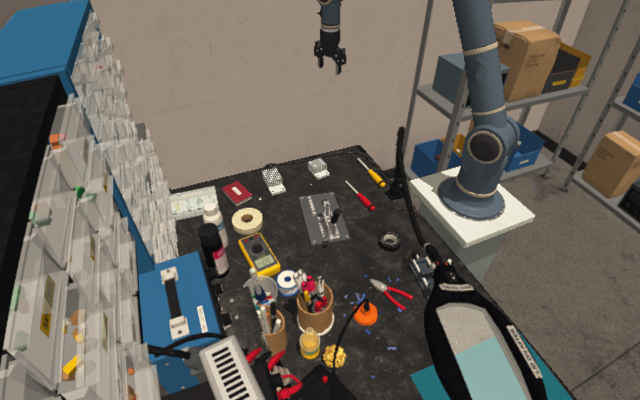

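The top view shows the fixture around (320,220), with its handle pointing left. The long sink is the farther one at (410,185), land at its left end, and the short sink is at (412,256). I'll measure these next.

```bash
cat > m.py <<'E'
from h import *
d=np.load("top0.npz");W=d["W"]
def rect(box,z0,z1,er=0):
    u0,v0,u1,v1=box; P=W[v0:v1,u0:u1]; m=((P[...,2]>z0)&(P[...,2]<z1)).astype(np.uint8)
    n,l,s,_=cv2.connectedComponentsWithStats(m); k=1+s[1:,4].argmax(); p=P[l==k]
    r=cv2.minAreaRect((p[:,:2]*1000).astype(np.float32)); return r,len(p),np.percentile(p[:,2],[5,50,95]).round(4)
print("bench z",np.nanmedian(W[160:180,440:448,2]),np.nanmedian(W[300:320,250:300,2]))
print("fixture",rect((262,180,380,262),.006,.2))
print("plate",rect((262,180,380,262),.006,.016))
print("long",rect((380,165,445,205),.005,.06),rect((380,165,445,205),.024,.06))
print("short",rect((388,235,440,280),.005,.06),rect((388,235,440,280),.024,.06))
im=d["img"]
c=cv2.resize(im[175:275,240:440],None,fx=4,fy=4,interpolation=cv2.INTER_CUBIC);cv2.imwrite("pics/crop1.png",c)
E
python3 m.py
```

```text
bench z 0.00012765700885031261 0.0018845776932102654
fixture (((516.4761962890625, -88.58279418945312), (239.80516052246094, 120.11492156982422), 79.8797836303711), 4400, array([0.0095, 0.0133, 0.0856]))
plate (((514.4930419921875, -99.6932373046875), (217.2331085205078, 120.11492156982422), 79.8797836303711), 3225, array([0.0092, 0.0123, 0.0153]))
long (((610.397216796875, -321.044677734375), (56.79347229003906, 111.95084381103516), 3.067331314086914), 907, array([0.0079, 0.0186, 0.038 ])) (((632.125732421875, -331.21160888671875), (2.896135091781616, 70.52159881591797), 1.4378290176391602), 58, array([0.0304, 0.0343, 0.0389]))
short (((433.9408264160156, -327.9529113769531), (52.43293380737305, 81.23931884765625), 7.392116546630859), 646, array([0.0074, 0.0127, 0.0379])) (((417.2652893066406, -337.8096923828125), (7.0180745124816895, 46.684608459472656), 5.798460483551025), 37, array([0.0251, 0.0356, 0.0389]))
```

View pics/crop1.png

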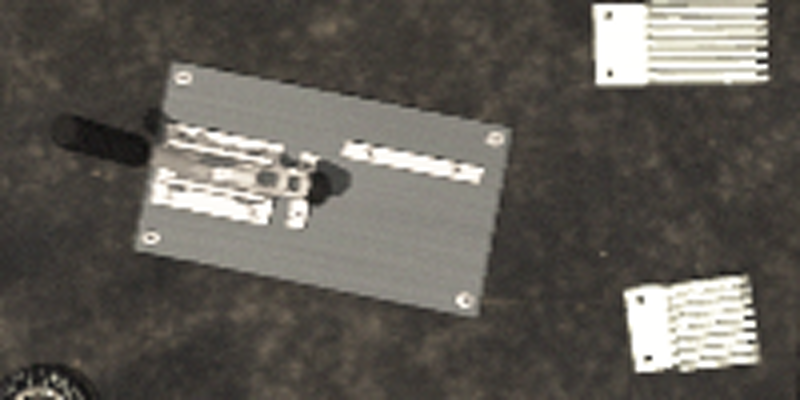

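The crop shows the plate corners at (173,63), (510,128), (476,316) and (136,250), and the long sink with its land on the left. I'll refine the poses by projecting these corner pixels onto the known heights.

```bash
cat > m2.py <<'E'
from h import *
f,K=shot("top")
def ray(uv,z):
    T=np.linalg.inv(f["camera_from_world"]); n=cv2.undistortPoints(np.array(uv,float).reshape(-1,1,2),K,np.array(f["D"])).reshape(-1,2)
    d=np.c_[n,np.ones(len(n))]@T[:3,:3].T; o=T[:3,3]; return o+d*((z-o[2])/d[:,2])[:,None]
def px(c): return (np.array(c,float)+.5)/4-.5+[240,175]
def fit(model,world):
    m=np.array(model,float);w=world[:,:2]*1000
    a=m-m.mean(0);b=w-w.mean(0); th=np.arctan2((a[:,0]*b[:,1]-a[:,1]*b[:,0]).sum(),(a*b).sum())
    Rm=np.array([[np.cos(th),-np.sin(th)],[np.sin(th),np.cos(th)]]); t=w.mean(0)-Rm@m.mean(0)
    return np.degrees(th).round(2),t.round(1),(m@Rm.T+t-w).round(1).tolist()
# plate corners: fixture (+x,+y)=(64,100)
w=ray(px([(173,63),(510,128),(476,316),(136,250)]),.012)
print("fix",fit([(64,100),(64,-115),(-56,-115),(-56,100)],w))
w=ray(px([(348,143),(484,167),(479,184),(342,158)]),.020)
print("fence",fit([(35,-15),(35,-100),(25,-100),(25,-15)],w))
w=ray(px([(593,4),(597,86),(648,83),(646,1)]),.010)
print("land",w.round(4).tolist(), fit([(25,50),(-25,50),(-25,20),(25,20)],w))
w=ray(px([(648,-1),(769,0),(770,81),(648,83)]),.036); print("fins",w.round(4).tolist())
w=ray(px([(626,290),(637,374)]),.010); print("short land end",w.round(4).tolist())
E
python3 m2.py
python3 - <<'E'
from h import *
d=np.load("side0.npz");W=d["W"];P=W.reshape(-1,3)
a=np.radians(-10.2);c=np.array([.524,-.093])  # rough
d2=P[:,:2]-np.array([.5145,-.0997]);x=d2[:,0]*np.cos(a)+d2[:,1]*np.sin(a)+.004;y=-d2[:,0]*np.sin(a)+d2[:,1]*np.cos(a)-.0075
for nm in("side","top"):
    P=np.load(nm+"0.npz")["W"].reshape(-1,3);d2=P[:,:2]-np.array([.5145,-.0997]);x=d2[:,0]*np.cos(a)+d2[:,1]*np.sin(a)+.004;y=-d2[:,0]*np.sin(a)+d2[:,1]*np.cos(a)-.0075
    for y0 in np.arange(-.05,.19,.01):
        m=(abs(x)<.03)&(y>y0)&(y<y0+.01)&(P[:,2]>.03)
        if m.sum()>2: print(nm,round(y0*1000),m.sum(),"z",P[m,2].min().round(3),P[m,2].max().round(3),"x",np.median(x[m]).round(4))
E
```

```text
fix (np.float64(-9.91), array([511.2, -91.7]), [[1.6, 1.4], [1.1, -2.1], [-1.6, -1.4], [-1.1, 2.1]])
fence (np.float64(-9.52), array([510.2, -92.3]), [[0.4, 1.1], [-0.4, 0.5], [0.2, -0.9], [-0.2, -0.7]])
land [[0.6317, -0.2655, 0.01], [0.5805, -0.268, 0.01], [0.5829, -0.2998, 0.01], [0.6342, -0.2987, 0.01]] (np.float64(2.69), array([ 609., -318.]), [[-0.1, -1.3], [1.2, -1.2], [0.1, 0.7], [-1.2, 1.9]])
fins [[0.6315, -0.2945, 0.036], [0.6324, -0.3689, 0.036], [0.5827, -0.3691, 0.036], [0.5801, -0.2944, 0.036]]
short land end [[0.455, -0.2863, 0.01], [0.4039, -0.2933, 0.01]]
side -10 6 z 0.076 0.084 x 0.0016
side 0 10 z 0.071 0.091 x 0.002
side 10 10 z 0.079 0.093 x 0.0017
side 20 42 z 0.05 0.096 x -0.0006
side 30 39 z 0.031 0.096 x -0.0014
side 40 27 z 0.032 0.065 x 0.0012
side 50 13 z 0.043 0.064 x 0.0032
side 60 12 z 0.031 0.066 x 0.0101
side 70 15 z 0.031 0.063 x 0.0072
side 80 37 z 0.031 0.067 x 0.0016
side 90 24 z 0.032 0.085 x 0.0005
side 100 8 z 0.082 0.116 x 0.004
side 110 17 z 0.099 0.135 x 0.0035
side 120 19 z 0.115 0.169 x 0.0018
side 130 38 z 0.137 0.171 x 0.0
side 140 16 z 0.157 0.171 x -0.0021
top -10 33 z 0.075 0.087 x -0.0006
top 0 33 z 0.078 0.097 x -0.0003
top 10 32 z 0.081 0.101 x -0.0004
top 20 42 z 0.03 0.097 x -0.0012
top 30 49 z 0.04 0.068 x -0.0001
top 40 41 z 0.033 0.069 x 0.0002
top 50 32 z 0.042 0.067 x 0.005
top 60 42 z 0.033 0.066 x 0.0021
top 70 49 z 0.045 0.073 x -0.0003
top 80 43 z 0.033 0.097 x -0.0006
top 90 35 z 0.088 0.121 x -0.0003
top 100 42 z 0.105 0.139 x -0.001
top 110 49 z 0.13 0.162 x -0.0014
top 120 48 z 0.149 0.176 x -0.001
top 130 35 z 0.162 0.175 x -0.0005
```

```bash
cat >> h.py <<'E'
FO=np.array([.5113,-.0919]);FA=np.radians(-9.9)
def fx(x,y):
    return FO+np.array([[np.cos(FA),-np.sin(FA)],[np.sin(FA),np.cos(FA)]])@np.array([x,y])
def down(h):  # tool x heading h (deg), z down
    h=np.radians(h);return R.from_matrix(np.array([[np.cos(h),np.sin(h),0],[np.sin(h),-np.cos(h),0],[0,0,-1]]).T.T)
def row(p,rot,base=None):
    s=bot.observe() if base is None else base; r0=R.from_quat(s["tool_rot"])
    sh=r0.inv().apply(np.array(p)-s["tool_pos"])/.3; rv=(r0.inv()*rot).as_rotvec()/np.pi
    print(sh.round(4).tolist(),rv.round(4).tolist())
E
python3 - <<'E'
from h import *
row([.6075,-.346,.12],down(1.2)); print(fx(0,-.05),fx(0,-.095))
E
```

```text
[-0.3818, -1.3959, 0.3688] [-0.0003, 0.0004, -0.3759]
[ 0.50270354 -0.14115547] [ 0.49496674 -0.18548539]
```

```bash
python3 -m inch '-1 -0.038 -0.139 0 0 0 -0.037; -1 -0.076 -0.278 0.02 0 0 -0.075; -1 -0.114 -0.417 0.04 0 0 -0.112; -1 -0.152 -0.556 0.07 0 0 -0.15; -1 -0.19 -0.69 0.1 0 0 -0.188; -1 -0.22 -0.8 0.14 0 0 -0.225; -1 -0.26 -0.93 0.18 0 0 -0.263; -1 -0.273 -1 0.22 0 0 -0.3; -1 -0.273 -1 0.25 0 0 -0.338; -1 -0.273 -1 0.25 0 0 -0.376'
python3 - <<'E'
from h import *
row([.6075,-.346,.12],down(1.2)); row([.6075,-.346,.01],down(1.2))
E
```

```text
t: 0.98
tool_pos: [0.513, -0.4203, 0.1536]
tool_rot: [1.0, 0.016, -0.001, -0.002]
contact_force: [-1.0, -1.1, -0.2]
grip_width: 0.0851
[0.3232, -0.2369, 0.1119] [-0.0012, 0.0009, 0.0037]
[0.3242, -0.2354, 0.4786] [-0.0012, 0.0009, 0.0037]
```

```bash
python3 -m inch '-1 0.1 -0.08 0.04 0 0 0; -1 0.2 -0.15 0.08 0 0 0; -1 0.3 -0.22 0.1 0 0 0; -1 0.323 -0.237 0.11 0 0 0; -1 0.323 -0.237 0.11 0 0 0; -1 0.323 -0.237 0.11 0 0 0; -1 0.323 -0.237 0.16 0 0 0; -1 0.323 -0.237 0.21 0 0 0; -1 0.323 -0.237 0.21 0 0 0; -1 0.323 -0.237 0.21 0 0 0'
python3 - <<'E'
from h import *
row([.6075,-.346,.01],down(1.2))
f,K=shot("top");g,KS=shot("side");
p=proj(f,K,[.607,-.33,.03])[0].astype(int);q=proj(g,KS,[.607,-.33,.03])[0].astype(int)
a=cv2.resize(f["img"][p[1]-40:p[1]+40,p[0]-40:p[0]+40],(400,400),interpolation=2)
b=cv2.resize(g["img"][q[1]-40:q[1]+40,q[0]-40:q[0]+40],(400,400),interpolation=2)
cv2.imwrite("pics/g1.png",np.hstack([a,b]));print(p,q)
E
```

```text
t: 1.82
tool_pos: [0.6054, -0.3527, 0.0929]
tool_rot: [1.0, 0.009, -0.001, 0.0]
contact_force: [0.0, 0.3, 0.1]
grip_width: 0.0856
[0.008, -0.0222, 0.2764] [0.0001, 0.0007, -0.0008]
[415 184] [271 175]
```

View pics/g1.png

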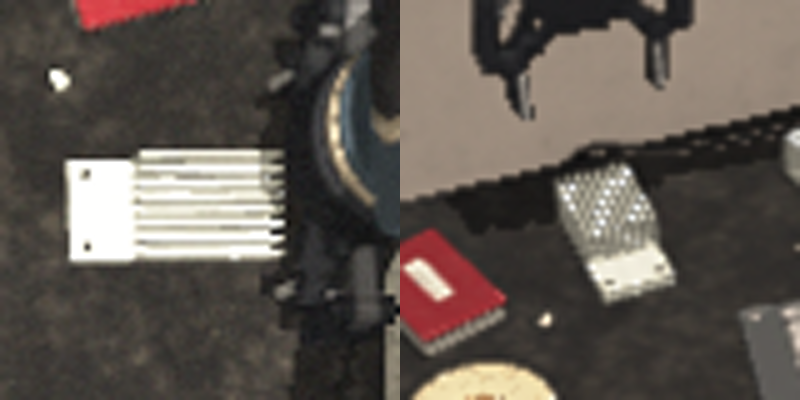

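The gripper lines up with the sink: fingers at crop rows 80 and 290, sink centre at row 205, and the offset fits the parallax. I'll descend and close.

```bash
python3 -m inch '-1 0.008 -0.022 0.05 0 0 0; -1 0.008 -0.022 0.12 0 0 0; -1 0.008 -0.022 0.19 0 0 0; -1 0.008 -0.022 0.25 0 0 0; -1 0.008 -0.022 0.276 0 0 0; -1 0.008 -0.022 0.276 0 0 0; 0 0.008 -0.022 0.276 0 0 0; 0.6 0.008 -0.022 0.276 0 0 0; 1 0.008 -0.022 0.276 0 0 0; 1 0.008 -0.022 0.276 0 0 0'
python3 -m inch '1 0 0 0 0 0 0; 1 0 0 0 0 0 0; 1 0 0 0 0 0 0; 1 0 0 0 0 0 0; 1 0 0 0 0 0 0; 1 0 0 -0.03 0 0 0; 1 0 0 -0.08 0 0 0; 1 0 0 -0.14 0 0 0; 1 0 0 -0.2 0 0 0; 1 0 0 -0.2 0 0 0'
python3 - <<'E'
from h import *
row([*fx(0,-.05-.045-.028),.06],down(-9.9))
f,K=shot("top");g,KS=shot("side");np.savez("g2.npz",W=cloud(f,K),S=cloud(g,KS))
p=proj(f,K,[.607,-.33,.06])[0].astype(int);q=proj(g,KS,[.607,-.33,.06])[0].astype(int)
a=cv2.resize(f["img"][p[1]-40:p[1]+40,p[0]-40:p[0]+40],(400,400),interpolation=2)
b=cv2.resize(g["img"][q[1]-40:q[1]+40,q[0]-40:q[0]+40],(400,400),interpolation=2)
cv2.imwrite("pics/g2.png",np.hstack([a,b]));print(p,q)
E
```

```text
t: 2.75
tool_pos: [0.6108, -0.3449, 0.0127]
tool_rot: [1.0, 0.011, 0.001, 0.001]
contact_force: [0.0, -0.3, 8.0]
grip_width: 0.0489
t: 3.58
tool_pos: [0.6123, -0.3451, 0.0756]
tool_rot: [1.0, 0.011, 0.004, 0.002]
contact_force: [0.5, -1.1, -0.9]
grip_width: 0.0489
[-0.398, -0.4488, 0.0476] [0.0009, -0.0024, 0.0617]
[418 183] [271 168]
```

View pics/g2.png

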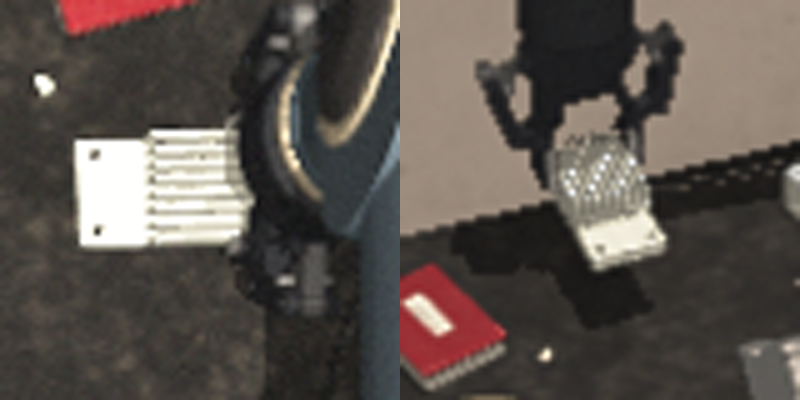

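The sink is gripped and lifted, hanging roughly level, with land corners at crop (76,142) and (82,250). I'll measure where it sits in the hand.

```bash
python3 - <<'E'
from h import *
exec(open("m2.py").read().split("def px")[0].replace("from h import *",""))
c=lambda L:(np.array(L,float)+.5)/5-.5+[378,143]
print(ray(c([(76,142),(82,250),(148,246),(144,138)]),.073).round(4).tolist())
z=np.load("g2.npz")["W"]
u=z[143+30:143+48,378+17:378+27].reshape(-1,3); A=np.c_[u[:,:2]-u[:,:2].mean(0),np.ones(len(u))]
print("land z plane",np.linalg.lstsq(A,u[:,2],rcond=None)[0].round(4)); print(bot.observe()["tool_pos"])
E
```

```text
[[0.6333, -0.2661, 0.073], [0.5824, -0.2688, 0.073], [0.5848, -0.2999, 0.073], [0.6359, -0.2982, 0.073]]
land z plane [0.0019 0.0237 0.0733]
[ 0.60900679 -0.34403471  0.07030101]
```

```bash
python3 - <<'E'
from h import *
row([*fx(-.004,-.1215),.07],down(-9.9))
E
```

```text
[-0.399, -0.4523, 0.0013] [-0.0, 0.0002, 0.0618]
```

```bash
python3 -m inch '1 -0.04 -0.045 0 0 0 0.01; 1 -0.1 -0.11 0 0 0 0.02; 1 -0.16 -0.18 0 0 0 0.03; 1 -0.22 -0.25 0 0 0 0.04; 1 -0.28 -0.32 0 0 0 0.05; 1 -0.33 -0.38 0 0 0 0.06; 1 -0.37 -0.42 0 0 0 0.062; 1 -0.39 -0.445 0 0 0 0.062; 1 -0.399 -0.452 0 0 0 0.062; 1 -0.399 -0.452 0 0 0 0.062'
python3 - <<'E'
from h import *
f,K=shot("top");g,KS=shot("side")
row([*fx(-.004,-.1215),.028],down(-9.9))
s=bot.observe();print(s["tool_pos"],s["contact_force"])
p=proj(f,K,[*fx(0,-.06),.03])[0].astype(int);q=proj(g,KS,[*fx(0,-.06),.03])[0].astype(int)
a=cv2.resize(f["img"][p[1]-40:p[1]+40,p[0]-40:p[0]+40],(400,400),interpolation=2)
b=cv2.resize(g["img"][q[1]-40:q[1]+40,q[0]-40:q[0]+40],(400,400),interpolation=2)
cv2.imwrite("pics/g3.png",np.hstack([a,b]));print(p,q)
E
```

```text
t: 4.57
tool_pos: [0.4866, -0.211, 0.0701]
tool_rot: [0.996, -0.086, -0.0, -0.0]
contact_force: [-0.5, 0.8, -3.4]
grip_width: 0.0486
[-0.0054, -0.0033, 0.1415] [0.0001, -0.0003, -0.0005]
[ 0.48785415 -0.21213099  0.07045606] [ 0.27328802  0.27132563 -2.9465097 ]
[341 227] [319 199]
```

View pics/g3.png

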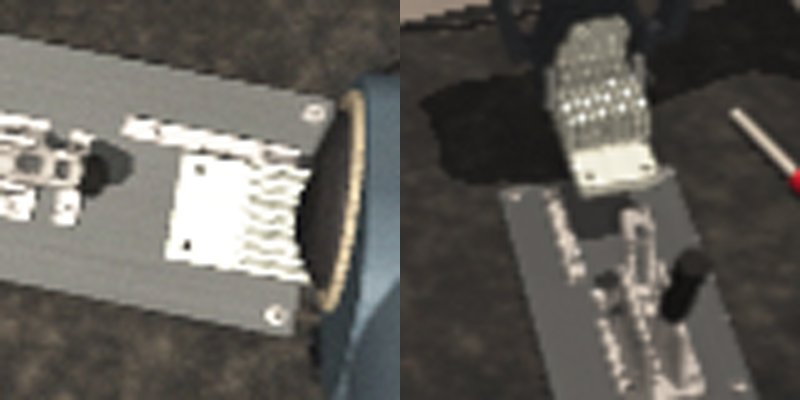

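The sink is over the plate's near end, with its land edge at crop (180,153) to (168,258) and parallel to the fence. I'll check it numerically and lower it.

```bash
python3 - <<'E'
from h import *
exec(open("m2.py").read().split("def px")[0].replace("from h import *",""))
c=lambda L:(np.array(L,float)+.5)/5-.5+[301,187]
w=ray(c([(180,153),(168,258)]),.071)[:,:2]-FO
print((w@np.array([[np.cos(FA),-np.sin(FA)],[np.sin(FA),np.cos(FA)]])).round(4))
E
python3 -m inch '1 0 0 0.02 0 0 0; 1 0 0 0.05 0 0 0; 1 0 0 0.08 0 0 0; 1 0 0 0.11 0 0 0; 1 0 0 0.13 0 0 0; 1 0 0 0.143 0 0 0; 1 0 0 0.143 0 0 0; 1 0 0 0.143 0 0 0; 1 0 0 0.143 0 0 0; 1 0 0 0.143 0 0 0'
```

```text
[[ 0.0188 -0.041 ]
 [-0.03   -0.0445]]
t: 5.55
tool_pos: [0.4874, -0.2113, 0.0281]
tool_rot: [0.996, -0.087, 0.001, 0.0]
contact_force: [-0.4, -0.3, -1.7]
grip_width: 0.0486
```

```bash
python3 -m inch '1 0 0 0.003 0 0 0; 1 0 0 0.006 0 0 0; 1 0 0 0.009 0 0 0; 1 0 0 0.012 0 0 0; 1 0 0 0.015 0 0 0; 1 0 0 0.018 0 0 0; 1 0 0 0.018 0 0 0; 1 0 0 0.018 0 0 0; 1 0 0 0.018 0 0 0; 1 0 0 0.018 0 0 0'
```

```text
t: 6.38
tool_pos: [0.4871, -0.2114, 0.0245]
tool_rot: [0.996, -0.087, -0.0, 0.001]
contact_force: [-6.5, 1.3, 18.5]
grip_width: 0.0486
```

```bash
python3 -m inch '1 0 0 -0.008 0 0 0; 1 0 -0.01 -0.008 0 0 0; 1 0 -0.03 -0.008 0 0 0; 1 0 -0.05 -0.008 0 0 0; 1 0 -0.07 -0.008 0 0 0; 1 0 -0.09 -0.008 0 0 0; 1 0 -0.11 -0.008 0 0 0; 1 0 -0.12 -0.008 0 0 0; 1 0 -0.12 -0.008 0 0 0; 1 0 -0.12 -0.008 0 0 0'
python3 -m inch '1 0 -0.003 0 0 0 0; 1 0 -0.006 0 0 0 0; 1 0 -0.009 0 0 0 0; 1 0 -0.012 0 0 0 0; 1 0 -0.015 0 0 0 0; 1 0 -0.018 0 0 0 0; 1 0 -0.021 0 0 0 0; 1 0 -0.021 0 0 0 0; 1 0 -0.021 0 0 0 0; 1 0 -0.021 0 0 0 0'
python3 - <<'E'
from h import *
s=bot.observe();w=s["tool_pos"][:2]-FO
Rf=np.array([[np.cos(FA),-np.sin(FA)],[np.sin(FA),np.cos(FA)]]);print(w@Rf,s["contact_force"][:2]@Rf)
f,K=shot("top");g,KS=shot("side")
p=proj(f,K,[*fx(0,-.06),.03])[0].astype(int);q=proj(g,KS,[*fx(0,-.06),.03])[0].astype(int)
a=cv2.resize(f["img"][p[1]-40:p[1]+40,p[0]-40:p[0]+40],(400,400),interpolation=2)
b=cv2.resize(g["img"][q[1]-40:q[1]+40,q[0]-40:q[0]+40],(400,400),interpolation=2)
cv2.imwrite("pics/g4.png",np.hstack([a,b]))
E
```

```text
t: 7.22
tool_pos: [0.4936, -0.1741, 0.0247]
tool_rot: [0.996, -0.086, 0.0, -0.001]
contact_force: [0.0, 1.8, 1.3]
grip_width: 0.0491
t: 8.05
tool_pos: [0.4943, -0.1694, 0.0246]
tool_rot: [0.996, -0.087, -0.0, 0.0]
contact_force: [-1.4, -2.0, 1.0]
grip_width: 0.0487
[-0.00345251 -0.07931767] [-1.08211531 -2.18450056]
```

View pics/g4.png

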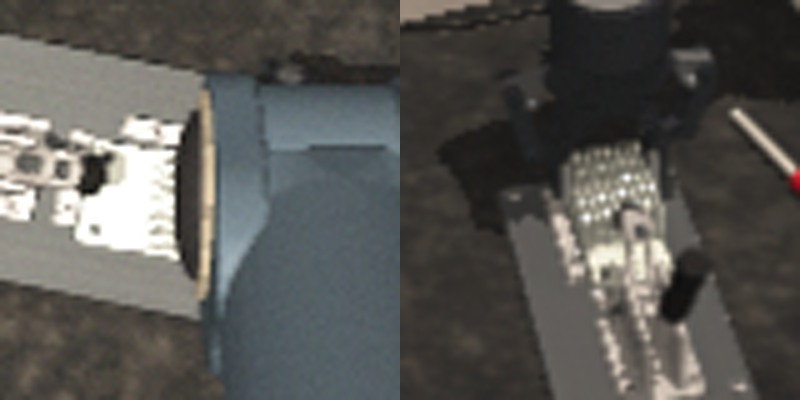

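The sink is close to the stop. I'll push on in +y while watching the force.

```bash
cat > st.py <<'E'
from h import *
s=bot.observe();Rf=np.array([[np.cos(FA),-np.sin(FA)],[np.sin(FA),np.cos(FA)]])
print("fix xy mm",((s["tool_pos"][:2]-FO)@Rf*1000).round(1),"z",s["tool_pos"][2].round(4),"F",(s["contact_force"][:2]@Rf).round(1),s["contact_force"][2].round(1),"Mz",s["wrist_torque"].round(2),"w",s["grip_width"].round(4))
E
python3 -m inch '1 0 -0.002 0 0 0 0; 1 0 -0.004 0 0 0 0; 1 0 -0.006 0 0 0 0; 1 0 -0.008 0 0 0 0; 1 0 -0.01 0 0 0 0; 1 0 -0.012 0 0 0 0; 1 0 -0.012 0 0 0 0; 1 0 -0.012 0 0 0 0; 1 0 -0.012 0 0 0 0; 1 0 -0.012 0 0 0 0'; python3 st.py
```

```text
t: 8.98
tool_pos: [0.4945, -0.1676, 0.0246]
tool_rot: [0.996, -0.087, -0.0, 0.001]
contact_force: [-1.2, -6.6, 0.8]
grip_width: 0.0487Traceback (most recent call last):
  File "st.py", line 3, in <module>
    print("fix xy mm",((s["tool_pos"][:2]-FO)@Rf*1000).round(1),"z",s["tool_pos"][2].round(4),"F",(s["contact_force"][:2]@Rf).round(1),s["contact_force"][2].round(1),"Mz",s["wrist_torque"].round(2),"w",s["grip_width"].round(4))
                                                                                                                                                                                                          ^^^^^^^^^^^^^^^^^^^^^
AttributeError: 'float' object has no attribute 'round'
```

```bash
sed -i 's/,"w",s\["grip_width"\].round(4)//' st.py
python3 -m inch '1 0.002 0 0 0 0 0; 1 0.004 0 0 0 0 0; 1 0.006 0 0 0 0 0; 1 0.008 0 0 0 0 0; 1 0.01 0 0 0 0 0; 1 0.012 0 0 0 0 0; 1 0.014 0 0 0 0 0; 1 0.014 0 0 0 0 0; 1 0.014 0 0 0 0 0; 1 0.014 0 0 0 0 0' >/dev/null; python3 st.py
python3 -m inch '1 0.002 0 0 0 0 0; 1 0.004 0 0 0 0 0; 1 0.006 0 0 0 0 0; 1 0.006 0 0 0 0 0; 1 0.006 0 0 0 0 0; 1 0.006 0 0 0 0 0; 1 0.006 0 0 0 0 0; 1 0.006 0 0 0 0 0; 1 0.006 0 0 0 0 0; 1 0.006 0 0 0 0 0' >/dev/null; python3 st.py
```

```text
fix xy mm [ -3.3 -77.5] z 0.0248 F [-8.7 -5. ] 13.5 Mz [-0.74  2.07  0.  ]
fix xy mm [ -3.2 -77.5] z 0.0248 F [-13.6  -4.6] 17.8 Mz [-0.6   2.79  0.02]
```

```bash
python3 -m inch '1 -0.003 0 0 0 0 0; 1 -0.005 0 0 0 0 0; 1 -0.005 0 0 0 0 0; 1 -0.005 0 0 0 0 0; 0.2 -0.005 0 0 0 0 0; 0 -0.005 0 0 0 0 0; -0.4 -0.005 0 0 0 0 0; -0.7 -0.005 0 0 0 0 0; -0.7 -0.005 0 0 0 0 0; -0.7 -0.005 0 0 0 0 0'; python3 st.py
python3 -m inch '-1 0 0 -0.05 0 0 0; -1 0 0 -0.12 0 0 0; -1 0 0 -0.2 0 0 0; -1 0 0.1 -0.26 0 0 0; -1 0 0.2 -0.3 0 0 0; -1 0 0.3 -0.3 0 0 0; -1 0 0.4 -0.3 0 0 0; -1 0 0.5 -0.3 0 0 0; -1 0 0.55 -0.3 0 0 0; -1 0 0.55 -0.3 0 0 0'; python3 st.py
python3 - <<'E'
from h import *
f,K=shot("top");np.savez("top5.npz",W=cloud(f,K),img=f["img"])
a=cv2.resize(f["img"][190:265,290:390],(800,600),interpolation=2)
cv2.imwrite("pics/g5.png",a)
E
```

```text
t: 11.48
tool_pos: [0.4999, -0.1658, 0.0245]
tool_rot: [0.996, -0.086, 0.0, -0.0]
contact_force: [0.1, -1.5, -0.4]
grip_width: 0.0727
fix xy mm [  1.4 -74.8] z 0.0245 F [ 0.3 -1.5] -0.4 Mz [0.02 0.06 0.01]
t: 12.32
tool_pos: [0.4695, -0.3337, 0.1143]
tool_rot: [0.996, -0.09, 0.0, 0.001]
contact_force: [0.2, 0.5, -0.3]
grip_width: 0.0853
fix xy mm [   0.4 -245.4] z 0.1143 F [0.2 0.5] -0.3 Mz [ 0.03 -0.05 -0.02]
```

View pics/g5.png

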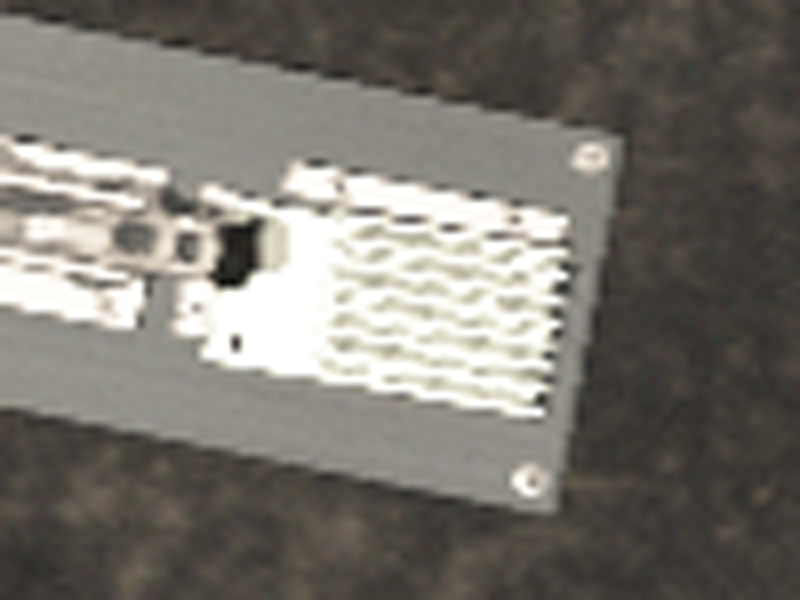

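It looks seated: fence edge (300,163)–(568,215), lower fin edge (330,372)–(545,413), slab corner (203,358). I'll compare that with the projected model.

```bash
python3 - <<'E'
from h import *
f,K=shot("top")
def pr(x,y,z): 
    p=proj(f,K,[*fx(x/1000,y/1000),z/1000])[0]; return ((p-[290,190]+.5)*8-.5).round(0)
for n,a in dict(plateFR=(64,-115,12),plateNR=(-56,-115,12),fenceFarR=(35,-100,20),fenceInR=(25,-100,20),fenceFarL=(35,-15,20),slabNL=(-25,0,22),finNR=(-25,-100,48),finFR=(25,-100,48),finNL=(-25,-30,48),stopNL=(-23,0,20),stopNLb=(-23,10,20)).items(): print(n,pr(*a))
E
```

```text
plateFR [628. 133.]
plateNR [558. 518.]
fenceFarR [566. 214.]
fenceInR [560. 247.]
fenceFarL [292. 162.]
slabNL [207. 346.]
finNR [540. 408.]
finFR [571. 242.]
finNL [308. 363.]
stopNL [208. 339.]
stopNLb [176. 333.]
```

```bash
cat > seat.py <<'E'
from h import *
def go(name):
    f,K=shot(name); im=cv2.cvtColor(f["img"],cv2.COLOR_BGR2GRAY).astype(np.float32)
    def edge(fixed,rng,z,axis,up):
        s=np.arange(rng[0],rng[1],.1); P=[[*fx(*((a/1000,fixed/1000) if axis==0 else (fixed/1000,a/1000))),z/1000] for a in s]
        uv=proj(f,K,P).astype(np.float32).reshape(1,-1,2); v=cv2.remap(im,uv[...,0],uv[...,1],cv2.INTER_LINEAR)[0]
        v=np.convolve(v,np.ones(9)/9,"same")[5:-5]; s=s[5:-5]; g=np.gradient(v)*up; return s[g.argmax()]
    E=lambda L,*a:np.round([edge(y,*a) for y in L],1).tolist()
    print(name,"fence far (35)",E(range(-95,-20,10),(29,44),20,0,-1))
    print("plate far (64)",E(range(-95,-20,10),(57,70),12,0,-1)," near(-56)",E(range(-95,-20,10),(-65,-48),12,0,1))
    print("fin near (-25)",E(range(-95,-30,10),(-35,-17),48,0,1))
    print("slab near (-25)",E(range(-26,-1,4),(-35,-17),22,0,1))
    print("fin end (-100)",E(range(-18,20,6),(-112,-92),48,1,1)," plate end (-115)",E(range(-40,50,12),(-122,-109),12,1,1))
go("top")
E
python3 seat.py
```

```text
top fence far (35) [34.4, 33.5, 34.3, 34.7, 35.1, 34.5, 33.9, 34.7]
plate far (64) [62.4, 62.9, 62.3, 62.9, 63.4, 62.5, 63.4, 63.2]  near(-56) [-56.2, -55.5, -55.0, -55.6, -56.2, -55.8, -55.1, -54.7]
fin near (-25) [-27.5, -28.3, -28.0, -28.4, -27.9, -28.0, -29.3]
slab near (-25) [-28.4, -29.4, -28.8, -28.4, -30.4, -29.8, -28.4]
fin end (-100) [-110.0, -100.3, -110.1, -100.5, -110.2, -97.0, -98.5]  plate end (-115) [-114.4, -116.0, -112.7, -114.0, -114.3, -114.6, -113.9, -114.6]
```

Relative to the fence the sink is still about 2.6 mm short. The +x finger had probably been resting on the fence. I'll nudge the sink with closed fingers from the -x side.

```bash
python3 - <<'E'
from h import *
row([*fx(-.060,-.057),.10],down(-9.9))
E
```

```text
[-0.2036, -0.6068, 0.0488] [-0.0005, 0.0, 0.0003]
```

```bash
python3 -m inch '1 -0.06 -0.06 0 0 0 0; 1 -0.12 -0.14 0 0 0 0; 1 -0.18 -0.25 0 0 0 0; 1 -0.2 -0.37 0 0 0 0; 1 -0.2 -0.48 0 0 0 0; 1 -0.2 -0.56 0 0 0 0; 1 -0.2 -0.607 0.02 0 0 0; 1 -0.2 -0.607 0.05 0 0 0; 1 -0.2 -0.607 0.05 0 0 0; 1 -0.2 -0.607 0.05 0 0 0'; python3 st.py
python3 -m inch '1 0 0 0.03 0 0 0; 1 0 0 0.07 0 0 0; 1 0 0 0.11 0 0 0; 1 0 0 0.15 0 0 0; 1 0 0 0.19 0 0 0; 1 0 0 0.22 0 0 0; 1 0 0 0.23 0 0 0; 1 0 0 0.23 0 0 0; 1 0 0 0.23 0 0 0; 1 0 0 0.23 0 0 0'; python3 st.py
```

```text
t: 13.3
tool_pos: [0.4426, -0.1394, 0.099]
tool_rot: [0.996, -0.086, -0.001, -0.0]
contact_force: [0.8, -0.6, 0.4]
grip_width: -0.0
fix xy mm [-59.5 -58.6] z 0.099 F [ 0.8 -0.4] 0.4 Mz [-0.03 -0.01 -0.04]
t: 14.13
tool_pos: [0.4437, -0.1398, 0.0311]
tool_rot: [0.996, -0.087, 0.001, 0.0]
contact_force: [-0.1, 0.4, 0.2]
grip_width: -0.0004
fix xy mm [-58.4 -58.8] z 0.0311 F [-0.1  0.4] 0.2 Mz [ 0.06 -0.    0.01]
```

```bash
python3 -m inch '1 0.005 0 0 0 0 0; 1 0.01 0 0 0 0 0; 1 0.015 0 0 0 0 0; 1 0.02 0 0 0 0 0; 1 0.025 0 0 0 0 0; 1 0.03 0 0 0 0 0; 1 0.035 0 0 0 0 0; 1 0.04 0 0 0 0 0; 1 0.04 0 0 0 0 0; 1 0.04 0 0 0 0 0'>/dev/null; python3 st.py
python3 -m inch '1 0.002 0 0 0 0 0; 1 0.004 0 0 0 0 0; 1 0.006 0 0 0 0 0; 1 0.008 0 0 0 0 0; 1 0.01 0 0 0 0 0; 1 0.01 0 0 0 0 0; 1 0.01 0 0 0 0 0; 1 0.01 0 0 0 0 0; 1 0.01 0 0 0 0 0; 1 0.01 0 0 0 0 0'>/dev/null; python3 st.py
python3 -m inch '1 0.002 0 0 0 0 0; 1 0.004 0 0 0 0 0; 1 0.006 0 0 0 0 0; 1 0.008 0 0 0 0 0; 1 0.01 0 0 0 0 0; 1 0.01 0 0 0 0 0; 1 0.01 0 0 0 0 0; 1 0.01 0 0 0 0 0; 1 0.01 0 0 0 0 0; 1 0.01 0 0 0 0 0'>/dev/null; python3 st.py
```

```text
fix xy mm [-46.8 -58.6] z 0.0306 F [-0.8  0. ] 0.3 Mz [ 0.02 -0.03 -0.01]
fix xy mm [-43.9 -58.6] z 0.0306 F [-0.1  0. ] -1.0 Mz [ 0.02 -0.02  0.01]
fix xy mm [-40.5 -58.6] z 0.0306 F [-1.7  0.5] -0.8 Mz [ 0.04  0.22 -0.05]
```

```bash
python3 -m inch '1 0.002 0 0 0 0 0; 1 0.004 0 0 0 0 0; 1 0.006 0 0 0 0 0; 1 0.007 0 0 0 0 0; 1 0.007 0 0 0 0 0; 1 0.007 0 0 0 0 0; 1 0.007 0 0 0 0 0; 1 0.007 0 0 0 0 0; 1 0.007 0 0 0 0 0; 1 0.007 0 0 0 0 0'>/dev/null; python3 st.py
python3 -m inch '1 0.002 0 0 0 0 0; 1 0.004 0 0 0 0 0; 1 0.006 0 0 0 0 0; 1 0.007 0 0 0 0 0; 1 0.007 0 0 0 0 0; 1 0.007 0 0 0 0 0; 1 0.007 0 0 0 0 0; 1 0.007 0 0 0 0 0; 1 0.007 0 0 0 0 0; 1 0.007 0 0 0 0 0'>/dev/null; python3 st.py
```

```text
fix xy mm [-39.  -58.3] z 0.0306 F [-3.3  2. ] 0.7 Mz [0.62 0.66 0.08]
fix xy mm [-39.  -58.3] z 0.0304 F [-9.5  3. ] 6.0 Mz [0.88 1.53 0.06]
```

Hard stop at x ≈ -39 after about 2 mm of sliding, so the sink is at the fence. Next I'll back off, go round to the -y end and push it to the stop.

```bash
python3 -m inch '1 -0.03 0 0 0 0 0; 1 -0.08 0 0 0 0 0; 1 -0.08 0.1 0 0 0 0; 1 -0.08 0.2 0 0 0 0; 1 -0.08 0.29 0 0 0 0; 1 -0.02 0.29 0 0 0 0; 1 0.06 0.29 0 0 0 0; 1 0.125 0.29 0 0 0 0; 1 0.125 0.29 0 0 0 0; 1 0.125 0.29 0 0 0 0'>/dev/null; python3 st.py; python3 seat.py
```

```text
fix xy mm [   2.5 -146.3] z 0.0309 F [ 0.2 -0.6] -0.4 Mz [0.05 0.05 0.  ]
top fence far (35) [34.4, 34.9, 34.3, 34.7, 35.1, 34.5, 33.9, 34.7]
plate far (64) [62.4, 62.9, 62.3, 62.9, 63.4, 62.5, 63.4, 63.2]  near(-56) [-56.2, -55.5, -55.0, -55.6, -56.2, -55.8, -55.1, -54.7]
fin near (-25) [-25.6, -24.6, -25.5, -25.9, -25.6, -25.0, -25.7]
slab near (-25) [-26.0, -25.7, -25.0, -26.7, -25.4, -26.1, -27.1]
fin end (-100) [-98.0, -96.8, -98.2, -97.0, -98.4, -96.9, -101.0]  plate end (-115) [-114.4, -116.0, -112.7, -114.0, -114.3, -114.6, -113.9, -115.0]
```

The camera agrees: the side is now at -25.4, with the fence bias at -0.5. Now the push in y.

```bash
python3 -m inch '1 0 -0.02 0 0 0 0; 1 0 -0.04 0 0 0 0; 1 0 -0.06 0 0 0 0; 1 0 -0.08 0 0 0 0; 1 0 -0.09 0 0 0 0; 1 0 -0.1 0 0 0 0; 1 0 -0.11 0 0 0 0; 1 0 -0.11 0 0 0 0; 1 0 -0.11 0 0 0 0; 1 0 -0.11 0 0 0 0'>/dev/null; python3 st.py
for i in 1 2; do python3 -m inch '1 0 -0.002 0 0 0 0; 1 0 -0.004 0 0 0 0; 1 0 -0.006 0 0 0 0; 1 0 -0.007 0 0 0 0; 1 0 -0.007 0 0 0 0; 1 0 -0.007 0 0 0 0; 1 0 -0.007 0 0 0 0; 1 0 -0.007 0 0 0 0; 1 0 -0.007 0 0 0 0; 1 0 -0.007 0 0 0 0'>/dev/null; python3 st.py; done
```

```text
fix xy mm [   0.8 -112.9] z 0.0306 F [ 0.2 -0.2] 0.0 Mz [ 0.   -0.07  0.05]
fix xy mm [   0.7 -110.9] z 0.0306 F [-0.3 -2.3] -0.7 Mz [-0.48  0.09  0.06]
fix xy mm [   0.2 -110.7] z 0.0306 F [-1.6 -6.5] 0.7 Mz [-1.37  0.44  0.04]
```

The sink stops at -110.8, with the force rising, so it is seated against the end stop. Now I'll retreat and lift.

```bash
python3 -m inch '1 0 0.05 0 0 0 0; 1 0 0.1 -0.05 0 0 0; 1 0 0.1 -0.15 0 0 0; 1 0 0.1 -0.28 0 0 0; 1 0 0.1 -0.4 0 0 0; 1 0 0.1 -0.53 0 0 0; 1 0 0.1 -0.66 0 0 0; 1 0 0.1 -0.72 0 0 0; 1 0 0.1 -0.72 0 0 0; 1 0 0.1 -0.72 0 0 0'>/dev/null; python3 st.py; python3 seat.py
python3 - <<'E'
from h import *
rot=down(-9.9)*R.from_euler("x",30,degrees=True); print(rot.as_matrix()[:,2])
row([*fx(0,.09),.25],rot)
E
```

```text
fix xy mm [   1.2 -137.5] z 0.2476 F [-0.6  0.2] -0.6 Mz [ 0.02  0.   -0.03]
top fence far (35) [34.4, 33.5, 34.3, 34.7, 35.1, 34.5, 33.9, 34.7]
plate far (64) [62.4, 62.9, 62.7, 62.9, 63.3, 62.5, 63.4, 63.2]  near(-56) [-56.2, -55.5, -55.0, -55.6, -55.2, -55.8, -55.1, -54.7]
fin near (-25) [-25.1, -25.9, -26.4, -26.0, -25.5, -25.0, -25.7]
slab near (-25) [-26.0, -25.7, -25.0, -26.4, -25.4, -26.1, -27.1]
fin end (-100) [-98.4, -100.3, -98.2, -98.1, -98.4, -96.7, -101.0]  plate end (-115) [-114.4, -115.6, -112.7, -114.0, -114.3, -114.6, -113.9, -114.6]
[ 0.08596455  0.49255466 -0.8660254 ]
[-0.0009, -0.7588, -0.0128] [0.1665, 0.0002, -0.0]
```

```bash
python3 -m inch '0.72 0 -0.06 0 0.01 0 0; 0.72 0 -0.16 0 0.03 0 0; 0.72 0 -0.27 0 0.06 0 0; 0.72 0 -0.38 0 0.09 0 0; 0.72 0 -0.49 0 0.12 0 0; 0.72 0 -0.6 0 0.15 0 0; 0.72 0 -0.69 0 0.167 0 0; 0.72 0 -0.74 0 0.167 0 0; 0.72 0 -0.759 0 0.167 0 0; 0.72 0 -0.759 0 0.167 0 0'; python3 st.py
python3 - <<'E'
from h import *
rot=down(-9.9)*R.from_euler("x",30,degrees=True)
def tgt(deg,c,r=.105):
    t=np.radians(deg);y=.078+r*np.cos(t)-c*np.sin(t);z=.054+r*np.sin(t)+c*np.cos(t);return [*fx(0,y),z]
for d,c in((60,.03),(60,.015),(50,.012),(40,.01),(30,.01),(20,.01),(10,.01),(0,.01)): print(d,end=" ");row(tgt(d,c),rot)
f,K=shot("top");g,KS=shot("side")
p=proj(f,K,[*fx(0,.1),.15])[0].astype(int);q=proj(g,KS,[*fx(0,.1),.15])[0].astype(int)
a=cv2.resize(f["img"][p[1]-50:p[1]+50,p[0]-50:p[0]+50],(400,400),interpolation=2)
b=cv2.resize(g["img"][q[1]-50:q[1]+50,q[0]-50:q[0]+50],(400,400),interpolation=2)
cv2.imwrite("pics/g6.png",np.hstack([a,b]))
E
```

```text
t: 23.4
tool_pos: [0.5271, -0.0022, 0.2461]
tool_rot: [0.962, -0.082, 0.021, -0.258]
contact_force: [0.6, -0.0, 0.4]
grip_width: 0.012
fix xy mm [ 0.1 91.1] z 0.2461 F [0.6 0.1] 0.4 Mz [-0.51  0.11  0.02]
60 [0.0, 0.1051, 0.2711] [-0.0002, 0.0007, 0.0006]
60 [0.0002, 0.0801, 0.3144] [-0.0002, 0.0007, 0.0006]
50 [0.0004, 0.043, 0.3755] [-0.0002, 0.0007, 0.0006]
40 [0.0006, 0.0194, 0.4392] [-0.0002, 0.0007, 0.0006]
30 [0.0008, 0.0083, 0.4995] [-0.0002, 0.0007, 0.0006]
20 [0.0009, 0.0079, 0.5607] [-0.0002, 0.0007, 0.0006]
10 [0.001, 0.0181, 0.6212] [-0.0002, 0.0007, 0.0006]
0 [0.0011, 0.0387, 0.6789] [-0.0002, 0.0007, 0.0006]
```

View pics/g6.png

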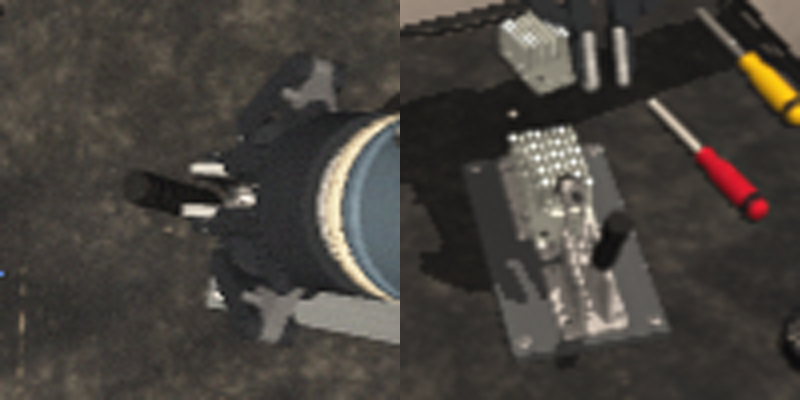

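The fingers, at crop (208,168) and (198,210), straddle the handle's line in the top view. The sink is visible seated under the open arm. Now I'll push the handle along its arc.

```bash
python3 -m inch '0.72 0 0.05 0.1 0 0 0; 0.72 0 0.09 0.2 0 0 0; 0.72 0 0.105 0.27 0 0 0; 0.72 0 0.093 0.29 0 0 0; 0.72 0 0.08 0.314 0 0 0; 0.72 0 0.062 0.345 0 0 0; 0.72 0 0.043 0.375 0 0 0; 0.72 0 0.031 0.407 0 0 0; 0.72 0 0.019 0.439 0 0 0; 0.72 0 0.019 0.439 0 0 0'; python3 st.py
python3 - <<'E'
from h import *
f,K=shot("side");W=cloud(f,K).reshape(-1,3)
d=W[:,:2]-FO;x=d@[np.cos(FA),np.sin(FA)];y=d@[-np.sin(FA),np.cos(FA)]
q=proj(f,K,[*fx(0,.12),.1])[0].astype(int)
cv2.imwrite("pics/g7.png",cv2.resize(f["img"][q[1]-45:q[1]+45,q[0]-45:q[0]+45],(500,500),interpolation=2))
E
```

```text
t: 24.33
tool_pos: [0.5378, 0.0585, 0.1294]
tool_rot: [0.962, -0.082, 0.022, -0.259]
contact_force: [-0.5, 0.4, -0.5]
grip_width: 0.0118
fix xy mm [  0.2 152.7] z 0.1294 F [-0.6  0.3] -0.5 Mz [-0.49  0.12  0.03]
```

View pics/g7.png

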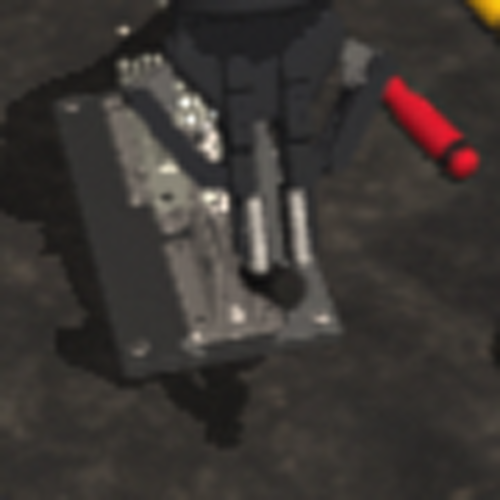

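The black grip at (280,285) is cradled ahead of the fingertips, so I'll continue down the arc.

```bash
python3 -m inch '0.72 0 -0.004 0.02 0 0 0; 0.72 0 -0.008 0.04 0 0 0; 0.72 0 -0.011 0.06 0 0 0; 0.72 0 -0.011 0.08 0 0 0; 0.72 0 -0.011 0.1 0 0 0; 0.72 0 -0.011 0.12 0 0 0; 0.72 0 -0.008 0.14 0 0 0; 0.72 0 -0.005 0.16 0 0 0; 0.72 0 -0.001 0.18 0 0 0; 0.72 0 -0.001 0.18 0 0 0'; python3 st.py
python3 -m inch '0.72 0 0.003 0.01 0 0 0; 0.72 0 0.007 0.02 0 0 0; 0.72 0 0.01 0.03 0 0 0; 0.72 0 0.014 0.04 0 0 0; 0.72 0 0.018 0.05 0 0 0; 0.72 0 0.02 0.058 0 0 0; 0.72 0 0.02 0.058 0 0 0; 0.72 0 0.02 0.058 0 0 0; 0.72 0 0.02 0.058 0 0 0; 0.72 0 0.02 0.058 0 0 0'; python3 st.py
```

```text
t: 25.22
tool_pos: [0.5429, 0.0836, 0.0826]
tool_rot: [0.962, -0.084, 0.022, -0.259]
contact_force: [-0.4, 0.6, 1.5]
grip_width: 0.0118
fix xy mm [  0.9 178.3] z 0.0826 F [-0.5  0.5] 1.5 Mz [-0.22  0.06  0.  ]
t: 26.05
tool_pos: [0.5435, 0.0863, 0.0652]
tool_rot: [0.962, -0.084, 0.023, -0.258]
contact_force: [0.4, 0.0, -0.1]
grip_width: 0.0118
fix xy mm [  1.1 181.1] z 0.0652 F [0.4 0.1] -0.1 Mz [-0.54  0.05 -0.01]
```

The force is back to zero, so the handle probably snapped home. I'll retreat and look.

```bash
python3 -m inch '0.72 0 0 -0.06 0 0 0; 0.72 0 0 -0.16 0 0 0; 0.72 0 0 -0.28 0 0 0; 0.72 0 0 -0.4 0 0 0; 0.72 0 0 -0.52 0 0 0; 0.72 0 0.1 -0.64 0 0 0; 0.72 0 0.22 -0.75 0 0 0; 0.72 0 0.34 -0.8 0 0 0; 0.72 0 0.46 -0.85 0 0 0; 0.72 0 0.58 -0.85 0 0 0'; python3 st.py
python3 -m inch '0.72 0 0.13 0 0 0 0; 0.72 0 0.26 0 0 0 0; 0.72 0 0.38 0 0 0 0; 0.72 0 0.38 0 0 0 0; 0.72 0 0.38 0 0 0 0; 0.72 0 0.38 0 0 0 0; 0.72 0 0.38 0 0 0 0; 0.72 0 0.38 0 0 0 0; 0.72 0 0.38 0 0 0 0; 0.72 0 0.38 0 0 0 0'; python3 st.py
python3 seat.py; python3 - <<'E'
from h import *
out=[]
for nm in("top","side"):
    f,K=shot(nm);W=cloud(f,K).reshape(-1,3);d=W[:,:2]-FO;x=d@[np.cos(FA),np.sin(FA)];y=d@[-np.sin(FA),np.cos(FA)]
    for y0 in (.12,.14,.16,.18,.2):
        m=(abs(x)<.012)&(abs(y-y0)<.006)&(W[:,2]>.02); print(nm,y0,"handle z",np.percentile(W[m,2],[10,50,90]).round(3) if m.any() else None)
    q=proj(f,K,[*fx(0,.0),.04])[0].astype(int)
    out.append(cv2.resize(f["img"][q[1]-60:q[1]+60,q[0]-60:q[0]+60],(400,400),interpolation=2))
cv2.imwrite("pics/g8.png",np.hstack(out))
E
```

```text
t: 26.88
tool_pos: [0.4964, -0.1911, 0.2012]
tool_rot: [0.963, -0.084, 0.026, -0.256]
contact_force: [0.4, -0.1, 0.1]
grip_width: 0.012
fix xy mm [   2.4 -100.3] z 0.2012 F [0.4 0. ] 0.1 Mz [-0.5   0.06 -0.04]
t: 27.72
tool_pos: [0.4788, -0.284, 0.1423]
tool_rot: [0.962, -0.083, 0.023, -0.258]
contact_force: [-0.5, -0.1, 0.3]
grip_width: 0.0117
fix xy mm [   1.  -194.9] z 0.1423 F [-0.4 -0.2] 0.3 Mz [-0.52  0.1   0.04]
top fence far (35) [34.4, 30.0, 34.3, 34.7, 35.1, 34.5, 33.9, 34.7]
plate far (64) [62.4, 62.9, 62.3, 62.9, 63.3, 62.5, 63.4, 63.2]  near(-56) [-56.2, -55.5, -55.0, -55.6, -55.2, -55.8, -55.1, -54.7]
fin near (-25) [-25.1, -24.6, -26.4, -26.0, -25.5, -26.4, -25.7]
slab near (-25) [-26.0, -25.7, -25.0, -26.7, -25.4, -26.1, -27.1]
fin end (-100) [-98.8, -100.3, -98.2, -98.1, -98.4, -96.7, -101.0]  plate end (-115) [-115.8, -115.6, -112.7, -114.0, -114.3, -114.6, -114.6, -114.6]
top 0.12 handle z [0.056 0.059 0.062]
top 0.14 handle z [0.058 0.061 0.065]
top 0.16 handle z [0.058 0.062 0.064]
top 0.18 handle z [0.058 0.062 0.065]
top 0.2 handle z [0.059 0.063 0.065]
side 0.12 handle z [0.054 0.057 0.06 ]
side 0.14 handle z [0.057 0.06  0.062]
side 0.16 handle z [0.057 0.06  0.062]
side 0.18 handle z [0.055 0.06  0.062]
side 0.2 handle z [0.055 0.06  0.062]
```

View pics/g8.png

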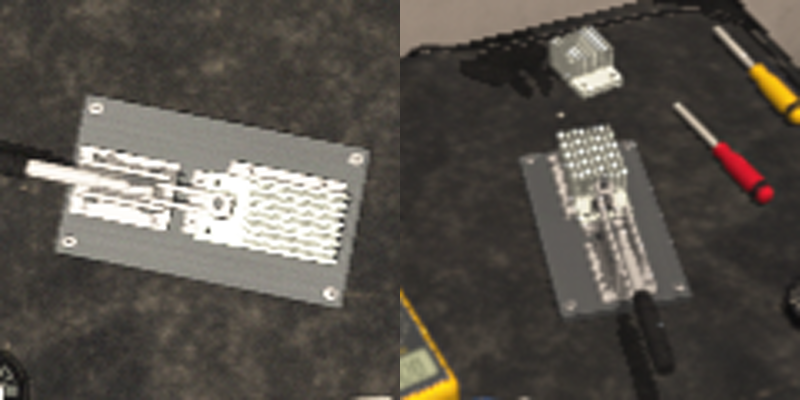

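The handle is level along its whole length (top at z ≈ 0.062), the pad is on the land and the sink is parallel to the fence. The robot is clear of everything, so I'll hand in.

```bash
python3 -c "
from rig import bot
print(bot.close_job())"
```

```text
the job is handed in; nothing more can be done
None
```

The long heat sink is in the fixture with its land under the pad, the toggle clamp is closed to its stop, and the job is handed in at about 28 s. I gripped the sink over its fins, slid it in under the open clamp arm and let go. I then nudged it with closed fingers, first against the fence and then against the end stop. Finally I pushed the handle along its arc with the fingers in a narrow gap.

**One check failed and was mended:** after the first release the camera showed the sink about 2.6 mm short of the fence, probably because a finger was resting on the fence. The nudge moved it about 2 mm, to a hard stop.

**Last checks:**
- **Side against the fence:** the sink's side edge read about -25.6 mm against -25 nominal, with a camera bias of about -0.5 mm.
- **End against the stop:** the push toward the stop ended with the force rising at about 110.8 mm, which puts the fin end near -100 mm. The camera's fin-end reading was noisy, from -97 to -101 mm.
- **Handle:** level, with its top at z ≈ 60–62 mm along the grip. The push force dropped to zero at the end, as it should past the dead point.
- **Other things:** I saw no sign that the short sink or anything else had moved, but I did not re-measure their positions.
- **Pad force:** I could not measure it; I only saw the pad down on the land.

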